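# Slide the fruit pan through the gallery-rail opening onto the chilled plate

### The arm

A 6-joint arm with a two-finger parallel gripper is mounted at the origin on the work surface. World frame = base frame: x ahead of the robot, y to its left, z up, the work surface at z = 0. Lengths are in m, angles in degrees, forces in N, time in s.
With the tool pointing down it reaches from about 0.25 to 0.725 m from the base axis. Payload 9.7 kg.
Tool frame: the origin (TCP) lies on the centre line of the jaws, within the pads' length; the fingertips stand 19 mm ahead of it and the grasp point (between the pads) is the TCP (bot.tcp_to_tips is the z of the fingertips in the tool frame, in m); z points along the fingers, y is the line along which they close (so a half turn about z gives the same grasp; the last joint's range is limited). The gripper opens to 85 mm and grips with 20 to 120 N. Pads are 22 mm wide; open, the fingers measure 114 mm over their backs; the gripper's body (76 mm by 85 mm) begins 54 mm behind the grasp point. The pads swing forward as they close: fully open they stand 13 mm farther back than shut.
Start: joints at [70.13, 4.979, 10.078, 95.1, 0, 90], TCP at [0.187, 0.517, 0.214] pointing down, gripper open.
Joint ranges: [-179.16, 179.16], [-48.56, 103.87], [-65.8, 70.77], [-126.05, 130.52], [-82.76, 87.17], [-180, 180]. Speed limits (degrees/s): [127.2, 127.2, 147.25, 180, 180, 180].

### API

Orientations are given as [roll, pitch, yaw] about the fixed x, y, z axes, in that order (R = Rz(yaw) Ry(pitch) Rx(roll)).
In Python, from workcell import bot gives the robot as it stands. The module is installed in compiled form; this text tells all that it offers.
- The arm moves only by the tool play_rows, never from a script. Its argument "increments" is a list of rows, each an object with "slide": the shift along the tool's x, y, z in mm, a list of three; "angular": the turn, a rotation vector about the tool's x, y, z in degrees, a list of three; "claw": the opening, from -1 (shut) to 1 (fully open). In form: [{"slide": [x, y, z], "angular": [rx, ry, rz], "claw": claw}, ...]. A call has 1 to 8 rows; each row shifts and turns the commanded pose from where the row before left it, along the tool's axes as they then stand; what a row does not reach is not made up. A row lasts 1/10 s, in which the tool goes at most 50 mm and 8.59 degrees, less where a joint would pass 70% of its speed; a pose out of reach is approached as far as the arm can. A call is refused whole if a number of a shift passes 50 or a number of a turn 8.59, either way. A call with a gripper value outside its range is refused whole. The fingers move at their own pace and stop on an object; "squeeze" is the grip in N (left out, the last holds). Time passes only in rows, so rows that do not move let the fingers close. It gives the time, the measured TCP pose, the force, the opening and the grip force at its end, in the units of the state.
- bot.get_obs(): the state, without advancing time (a new reading comes with each control period).
- bot.camera(name): name is "scene" or "top"; returns the picture (400x640x3 uint8, red, green, blue); there is no depth.
- bot.camera_info(name): a dict with "fovy" (degrees; the focal length in pixels is half the picture's height over the tangent of half this angle, whatever the lens; pixels are square), "cx", "cy" (the principal point, pixels), "R" (3x3) and "t" (3): a world point X has camera coordinates R X + t. Camera axes: x right, y down, z forward; pixel columns grow to the right and rows downward; lengths in m; the calibration is good to about 2 mm. A picture is of the moment at which its call begins. camera_info takes no time and is no camera call.
- bot.job_done(): hands the job in; it is judged then, once.
The state is a dict: "time": time; "q": joint angles; "qd": joint speeds; "joint_efforts": joint torques, N m; "ee_pos": TCP position; "tcp_rot": TCP orientation; "wrist_force": force on the tool from outside, world axes, zero at the start; "torque": the same for the moment, N m; "opening": finger opening in m; "grasp_force": force on a finger pad.
Only numpy, scipy, OpenCV 4.12 (cv2) and the standard library are available. Lean on these libraries where they do the work, as an engineer would, in place of code of your own. Each camera call takes 0.05 s, during which the arm holds its last target. There are 200 camera calls.

### The job

Push the lidded steel pan of cut fruit with your fingers along the counter, lengthwise through the opening in the low steel gallery rail, until it stands wholly on the dark chilled plate set flush in the counter on the other side, straight with the plate. Slide it steadily, without flicking it: do not lift, tip or carry it, and leave the crockery, the jar and the spoon round about where they are.

Things in the scene. Friction and masses are not known exactly. Their poses are not given: they have to be found in the camera images.
- pan: Loose rectangular steel food pan of fruit with a flat clear lid pressed on (no knob), about 0.6 kg. 108 mm wide along its x axis, 176 mm long along its y axis, 50 mm high. Origin at the centre of its underside, z up. It starts on the prep side (robot's right), its long axis up to 0.4 rad off the direction through the opening.
- pan_lid (a point): Centre of the pan's lid top, 50 mm above its underside; the lid is fast to the pan. The pan's widest part is its rim (108 x 176 mm), 41 to 46 mm above the counter, corners rounded to 12 mm radius; the walls below are set in 8 mm all round.
- pass: Fixed steel gallery rail with an opening. Origin at counter height in the middle of the opening; x runs along the rail (away from the robot), y points straight through the opening from prep side to serving side (robot's left), z up. The pan passes with its y axis along this y axis, 6 mm free on either side. From the end posts the rail runs on to x = -235 and +255 mm.
- post_far (a point): Foot centre of the end post at the opening's far side: round, 16 mm diameter, at pass x = +68 mm, y = 0. No part of the rail is higher than 69 mm or thicker than 16 mm.
- post_near (a point): Foot centre of the end post at the opening's near side (nearer to the robot), like the other, at pass x = -68 mm, y = 0: the opening is 120 mm clear between the two posts.
- plate_mid (a point): Centre of the top of the chilled plate: a flat dark rectangle flush with the counter (no step to slide over), 280 mm along the pass's x axis and 230 mm along its y axis, its centre 165 mm behind the rail (pass x = 0, y = +165 mm). Same axes as the pass.
- salad_bowl: Glass bowl of fruit pieces, 184 mm across, 85 mm high, on the prep side, farther from the rail than the pan. Origin at the centre of its underside. To be left alone.
- mug: Blue handled mug, 74 mm across, 85 mm high, on the prep side close to the far part of the rail. Origin at the centre of its underside. To be left alone.
- glass_dish: Small empty glass dish, 84 mm across, 40 mm high, on the serving side beyond the chilled plate. Origin at the centre of its underside. To be left alone.
- beaker: Blue plastic beaker, 64 mm across, 88 mm high, on the serving side beside the chilled plate. Origin at the centre of its underside. To be left alone.
- jar: Closed amber glass jar with a steel cap, 68 mm across, 85 mm high, on the serving side beside the chilled plate. Origin at the centre of its underside. To be left alone.
- spoon: Steel spoon, 200 mm long, lying on the prep side next to the bowl of fruit, nearer to the robot. Origin at the centre of its underside. To be left alone.
- bowl_stack: Stack of blue children's bowls, 120 mm across, 78 mm high, on the serving side beyond the chilled plate. Origin at the centre of its underside. To be left alone.

How it is judged:
By the outcome, as a careful person would: the job done as asked, in the order asked, and still so for the second after the job is handed in, with the robot touching nothing.
It also fails if it takes over 64 s, if anything falls off the work surface, if the arm or the gripper's body presses on something with over 40 N, if the wrist force passes 120 N, or if a joint passes its speed limit or range.

## Working session

There is one attempt and no reset: what is moved stays moved. The work goes in short steps, Python scripts to look and compute and a tool call to move; the robot and the scene stay as the last step left them, time stands still between calls to the robot, and variables do not carry over. Pictures are saved under pics/ and viewed, at most 10 in all, crops included, and the job is handed in when it is done.

Besides the shell and the picture viewer there is one more tool, called after "Emit:" as name(argument=value, ...) on one line, values as JSON. play_rows: Moves the arm, as the interface text tells. Its arguments: {"type":"object","properties":{"increments":{"type":"array"},"squeeze":{"type":"number"}},"required":["increments"]}

```bash
mkdir -p pics
python3 - <<'E'
from workcell import bot
import cv2
for n in("top","scene"):
    cv2.imwrite(f"pics/{n}0.png",bot.camera(n)[:,:,::-1]); print(n,bot.camera_info(n))
print(bot.get_obs(), bot.tcp_to_tips)
E
```

```text
top {'fovy': 42.93725171709433, 'cx': 321.7820932086589, 'cy': 191.19398646128417, 'R': array([[-0.01803742, -0.99983518,  0.0020669 ],
       [-0.97644971,  0.01717096, -0.21506074],
       [ 0.2149898 , -0.00589737, -0.97659849]]), 't': array([-0.02297629,  0.53942609,  1.60288305])}
scene {'fovy': 48.4325260910109, 'cx': 320.76029391119806, 'cy': 198.20023881771158, 'R': array([[-0.80073126,  0.59892205, -0.01103719],
       [ 0.49059428,  0.64510676, -0.58579392],
       [-0.34372473, -0.47447829, -0.81038489]]), 't': array([ 0.43359727, -0.22783106,  1.8080988 ])}
{'time': 0.1, 'q': array([ 7.01306068e+01,  5.00872810e+00,  1.00417474e+01,  9.50979111e+01,
       -8.35719510e-04,  8.99976463e+01]), 'qd': array([-1.74249056e-02, -4.19902018e-02,  1.46949894e-01,  1.12161084e-02,
        9.36801390e-02,  9.32143669e-05]), 'joint_efforts': array([ 1.12208461e-03, -5.21562266e+01,  4.65654266e+01,  1.59193785e-02,
        1.13847780e-04,  1.41876288e-05]), 'ee_pos': array([0.18687012, 0.5170729 , 0.21307114]), 'tcp_rot': array([-1.79935108e+02,  8.33053280e-04,  1.60132961e+02]), 'wrist_force': array([-0.36835677, -0.1011487 , -0.23645162]), 'torque': array([-0.01880505,  0.02720418,  0.04471554]), 'grasp_force': 0.0, 'opening': 0.08561691128091012} 0.019
```

View pics/top0.png

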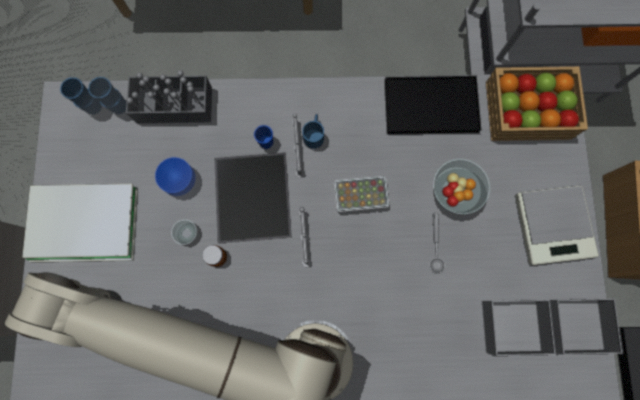

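View pics/scene0.png

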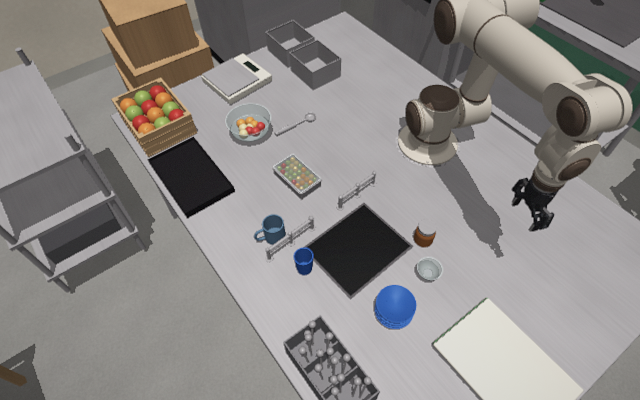

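Top view: pan at about (361,195), rail ends flanking the opening at (301,173) and (304,210), dark plate at (216–290, 155–240). Bowl (461,188), mug (313,133). Now zoom for accurate corners.

```bash
cat > h.py <<'E'
import numpy as np, cv2
from workcell import bot
def cam(n):
    i=bot.camera_info(n); f=200/np.tan(np.radians(i["fovy"])/2); return f,i["cx"],i["cy"],i["R"],i["t"]
def back(n,uv,z):
    f,cx,cy,R,t=cam(n); uv=np.atleast_2d(uv).astype(float)
    d=np.c_[(uv[:,0]-cx)/f,(uv[:,1]-cy)/f,np.ones(len(uv))]@R; c=-R.T@t
    return (c+d*((z-c[2])/d[:,2])[:,None])[:,:2]
def proj(n,X):
    f,cx,cy,R,t=cam(n); c=np.atleast_2d(X)@R.T+t
    return np.c_[f*c[:,0]/c[:,2]+cx,f*c[:,1]/c[:,2]+cy]
def crop(n,im,u0,v0,w,h,s,out):
    cv2.imwrite(out,cv2.resize(im[v0:v0+h,u0:u0+w,::-1],None,fx=s,fy=s,interpolation=cv2.INTER_CUBIC))
E
python3 - <<'E'
from h import *
for n,b in(("top",(205,105,200,150,4)),("scene",(230,140,200,150,4))):
    im=cv2.imread(f"pics/{n}0.png")[:,:,::-1]; crop(n,im,*b,f"pics/{n}0c.png")
im=cv2.imread("pics/top0.png"); g=im.max(2)
m=(g<75).astype(np.uint8); k,l,s,c=cv2.connectedComponentsWithStats(cv2.morphologyEx(m,cv2.MORPH_OPEN,np.ones((5,5))))
i=l[195,252]; print(s[i],g[195,252])
p=np.argwhere(l==i)[:,::-1]; w=back("top",p,0).astype(np.float32)*1000
print("plate",cv2.minAreaRect(w))
E
```

```text
[ 217  139   73  102 5934] 47
plate ((565.5308837890625, 203.2838134765625), (339.5776672363281, 236.27664184570312), 3.6449179649353027)
```

View pics/top0c.png

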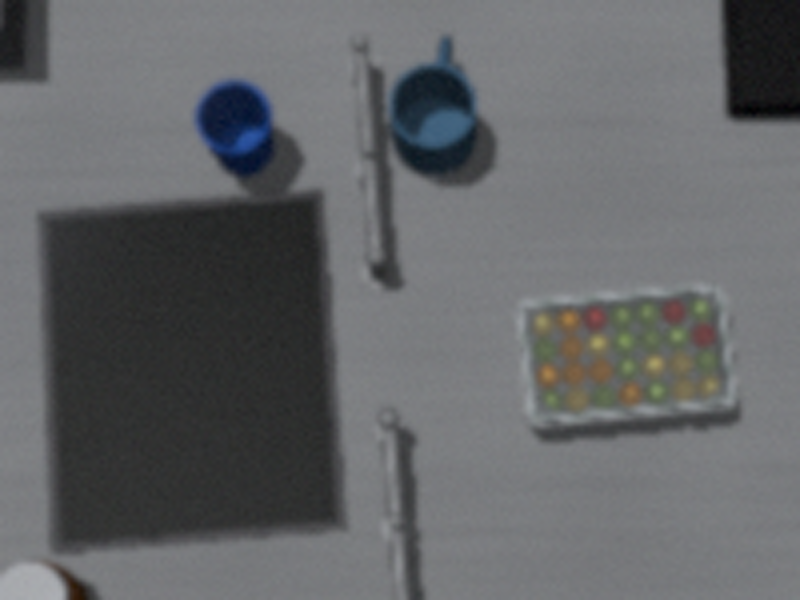

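View pics/scene0c.png

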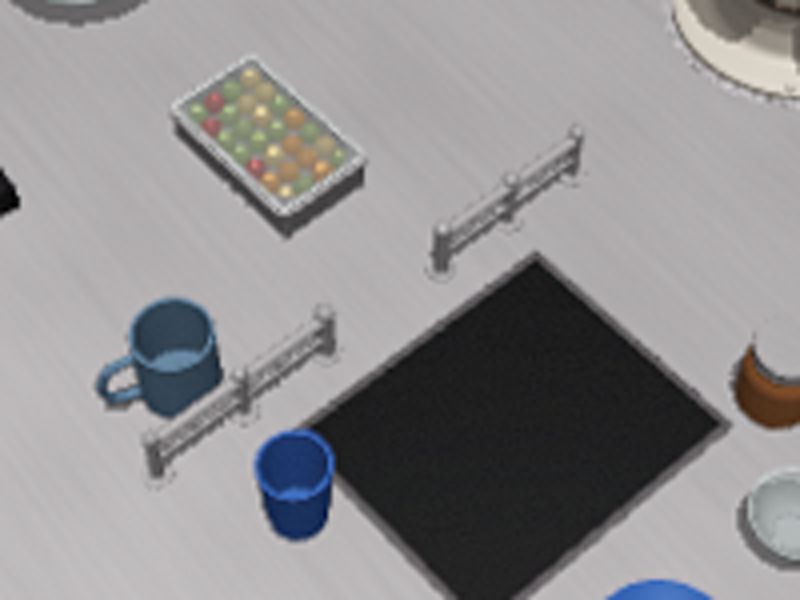

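Crop reading: top view gives the plate corners at (40,212),(321,193),(345,527),(56,550), post tops at (374,270),(388,418), and pan rim corners near (518,300),(720,286),(740,408),(530,428). The scene crop gives post tops at (325,312),(441,232) and the pan rim at (173,108),(250,57),(366,158),(285,215). Next: least-squares fit with the known sizes.

```bash
cat > fit.py <<'E'
from h import *
from scipy.optimize import least_squares
def full(p,u0,v0,s=4): return (np.array(p)+.5)/s-.5+[u0,v0]
def T(q,P): c,s=np.cos(q[2]),np.sin(q[2]); P=np.array(P,float); return np.c_[q[0]+c*P[:,0]-s*P[:,1],q[1]+s*P[:,0]+c*P[:,1],P[:,2]]
def fit(obs,q0):
    r=lambda q:np.concatenate([(proj(n,T(q,P))-uv).ravel() for n,P,uv in obs])
    s=least_squares(r,q0,loss="soft_l1"); return s.x,np.round(r(s.x),1)
E
python3 - <<'E'
from fit import *
t=lambda p:full(p,205,105); s=lambda p:full(p,230,140)
# pass frame: plate corners & post tops
PL=[[.14,.28,0],[.14,.05,0],[-.14,.05,0],[-.14,.28,0]]
pass_obs=[("top",PL,t([(40,212),(321,193),(345,527),(56,550)])),
 ("top",[[.068,0,.066],[-.068,0,.066]],t([(374,270),(388,418)])),
 ("scene",[[.068,0,.066],[-.068,0,.066]],s([(325,316),(441,234)])),
 ("scene",[PL[1],PL[2],PL[3]],s([(300,428),(537,253),(730,426)]))]
q,r=fit(pass_obs,[.5,.05,.0]); print("pass",q,np.degrees(q[2]),r)
R=lambda z,a=.0525,b=.0865:[[a,b,z],[a,-b,z],[-a,-b,z],[-a,b,z]]
pan=[("top",R(.046),t([(519,300),(722,287),(738,402),(530,420)])),
 ("scene",R(.046),s([(285,213),(173,108),(250,57),(366,158)]))]
p,r=fit(pan,[.5,-.1,0]); print("pan",p,np.degrees(p[2]),r)
c,sn=np.cos(q[2]),np.sin(q[2]); d=p[:2]-q[:2]
print("pan in pass mm",1000*(c*d[0]+sn*d[1]),1000*(-sn*d[0]+c*d[1]),np.degrees(p[2]-q[2]))
E
```

```text
pass [0.54638738 0.03890168 0.06311976] 3.6164958728889487 [ 1.6  2.2 -1.7  1.8 -2.3 -1.   0.7 -1.2  0.2 -3.4 -0.3  0.2  0.2 -2.1
  0.8 -2.6  0.2  1.1  0.1  1.2 -1.9 -0.6]
pan [ 0.53505872 -0.16217518  0.07546116] 4.323606224531068 [-0.9 -0.2  0.2 -1.6  0.1  0.6 -0.5  0.9 -0.9  0.8 -2.  -0.4  0.3 -1.5
  0.7 -0.6]
pan in pass mm -23.98959267568538 -199.96184835237298 0.7071103516421194
```

Run:
```python
from fit import *
t=lambda p:full(p,205,105); s=lambda p:full(p,230,140)
def PL(e): a,b,c=.14+e,.05-e,.28+e; return [[a,c,0],[a,b,0],[-a,b,0],[-a,c,0]]
for e in(0,.005):
  P=PL(e)
  o=[("top",P,t([(40,212),(321,193),(345,527),(56,550)])),("scene",P[1:],s([(300,428),(537,253),(730,426)]))]
  q,r=fit(o,[.5,.05,.0]); print("plate",e,q,np.degrees(q[2]),r)
o=[("top",[[-.068,0,.067]],t([(388,417)])),("scene",[[.068,0,.067],[-.068,0,.067]],s([(325,313),(441,232)])),("scene",[[.068,0,0],[-.068,0,0]],s([(329,352),(440,269)]))]
q,r=fit(o,[.5,.05,.0]); print("posts",q,np.degrees(q[2]),r)
print("topfar pred", (proj("top",T(q,[[.068,0,.067],[.068,0,0],[-.068,0,.067],[-.068,0,0]]))-[205,105]+.5)*4-.5)
# each camera by itself, backprojection of the pan rim
for n,uv in(("top",t([(519,300),(722,287),(738,402),(530,420)])),("scene",s([(285,213),(173,108),(250,57),(366,158)]))):
  w=back(n,uv,.046); print(n,w.mean(0),np.linalg.norm(np.roll(w,-1,0)-w,axis=1))
```

```text
plate 0 [0.54418212 0.03730453 0.05467152] 3.1324472808353194 [ 2.4  2.1 -0.9  2.2 -2.2 -0.4  0.8 -1.2  0.1  0.3  0.4  0.9 -1.9 -0.6]
plate 0.005 [0.54674489 0.03799874 0.06003847] 3.439951099442552 [ 0.5  0.5  0.   0.1 -0.5  0.2 -0.6  0.1 -2.2  0.8 -0.1 -0.3 -0.1 -0.3]
posts [0.54950852 0.04124031 0.08802155] 5.043263582098548 [-0.5 -0.6  0.2 -0.3  0.2 -1.7 -0.3  0.4 -0.  -0.1]
topfar pred [[369.73570285 252.62189974]
 [373.3022529  273.0440507 ]
 [385.83317435 414.70521242]
 [388.84314423 429.25947709]]
top [ 0.53472238 -0.1631237 ] [0.16868007 0.0975701  0.17102436 0.10121522]
scene [ 0.5348618  -0.15921961] [0.16553408 0.09477506 0.16795784 0.09637784]
```

Pass ≈ (0.5475, 0.0385), yaw 3.5° (plate fit). Pan ≈ (0.535, -0.162), 24 mm too near and almost straight. I'll square it and shift it +x with two spread fingers on its long side, then push from behind.

```bash
cat > plan.py <<'E'
from h import *
import json,sys
from scipy.spatial.transform import Rotation as Ro
Q=np.array([.5475,.0385]); YW=3.5
def W(x,y): # pass mm -> world
    c,s=np.cos(np.radians(YW)),np.sin(np.radians(YW)); return Q+np.array([c*x-s*y,s*x+c*y])/1000
def P(w):
    c,s=np.cos(np.radians(YW)),np.sin(np.radians(YW)); d=(np.array(w[:2])-Q)*1000; return np.array([c*d[0]+s*d[1],-s*d[0]+c*d[1]])
def rows(goal,yaw,n,claw=1,start=None):
    o=bot.get_obs(); p=np.array(o["ee_pos"]) if start is None else np.array(start[0]); R=Ro.from_euler("xyz",o["tcp_rot"],degrees=True) if start is None else start[1]
    G=Ro.from_euler("xyz",[180,0,yaw],degrees=True); rv=(R.inv()*G).as_rotvec(degrees=True)
    out=[]; p0=p.copy()
    for i in range(n):
        t=p0+(np.array(goal)-p0)*(i+1)/n
        s=np.round(1000*R.inv().apply(t-p),0); a=np.round(rv/n,2)
        p=p+R.apply(s)/1000; R=R*Ro.from_rotvec(a,degrees=True)
        out.append({"slide":s.tolist(),"angular":a.tolist(),"claw":claw})
    for i in range(0,n,8): print(json.dumps(out[i:i+8]))
    return p,R
E
python3 - <<'E'
from plan import *
w=W(-118,-200); print(w); rows([*w,.16],3.5,20)
E
```

```text
[ 0.4419298  -0.16833069]
[{"slide": [-24.0, -28.0, 3.0], "angular": [-0.0, 0.0, 7.83], "claw": 1}, {"slide": [-27.0, -24.0, 2.0], "angular": [-0.0, 0.0, 7.83], "claw": 1}, {"slide": [-30.0, -21.0, 3.0], "angular": [-0.0, 0.0, 7.83], "claw": 1}, {"slide": [-33.0, -16.0, 3.0], "angular": [-0.0, 0.0, 7.83], "claw": 1}, {"slide": [-35.0, -12.0, 2.0], "angular": [-0.0, 0.0, 7.83], "claw": 1}, {"slide": [-36.0, -6.0, 3.0], "angular": [-0.0, 0.0, 7.83], "claw": 1}, {"slide": [-36.0, -2.0, 3.0], "angular": [-0.0, 0.0, 7.83], "claw": 1}, {"slide": [-37.0, 3.0, 2.0], "angular": [-0.0, 0.0, 7.83], "claw": 1}]
[{"slide": [-35.0, 8.0, 3.0], "angular": [-0.0, 0.0, 7.83], "claw": 1}, {"slide": [-34.0, 13.0, 3.0], "angular": [-0.0, 0.0, 7.83], "claw": 1}, {"slide": [-32.0, 18.0, 3.0], "angular": [-0.0, 0.0, 7.83], "claw": 1}, {"slide": [-30.0, 22.0, 2.0], "angular": [-0.0, 0.0, 7.83], "claw": 1}, {"slide": [-26.0, 25.0, 3.0], "angular": [-0.0, 0.0, 7.83], "claw": 1}, {"slide": [-23.0, 29.0, 3.0], "angular": [-0.0, 0.0, 7.83], "claw": 1}, {"slide": [-18.0, 31.0, 2.0], "angular": [-0.0, 0.0, 7.83], "claw": 1}, {"slide": [-14.0, 34.0, 3.0], "angular": [-0.0, 0.0, 7.83], "claw": 1}]
[{"slide": [-9.0, 36.0, 3.0], "angular": [-0.0, 0.0, 7.83], "claw": 1}, {"slide": [-4.0, 36.0, 2.0], "angular": [-0.0, 0.0, 7.83], "claw": 1}, {"slide": [1.0, 37.0, 3.0], "angular": [-0.0, 0.0, 7.83], "claw": 1}, {"slide": [5.0, 36.0, 3.0], "angular": [-0.0, 0.0, 7.83], "claw": 1}]
```

Emit:
play_rows(increments=[{"slide": [-24, -28, 3], "angular": [0, 0, 7.83], "claw": 1}, {"slide": [-27, -24, 2], "angular": [0, 0, 7.83], "claw": 1}, {"slide": [-30, -21, 3], "angular": [0, 0, 7.83], "claw": 1}, {"slide": [-33, -16, 3], "angular": [0, 0, 7.83], "claw": 1}, {"slide": [-35, -12, 2], "angular": [0, 0, 7.83], "claw": 1}, {"slide": [-36, -6, 3], "angular": [0, 0, 7.83], "claw": 1}, {"slide": [-36, -2, 3], "angular": [0, 0, 7.83], "claw": 1}, {"slide": [-37, 3, 2], "angular": [0, 0, 7.83], "claw": 1}])

```text
time: 0.9
ee_pos: [0.289, 0.2412, 0.1923]
tcp_rot: [-180.0, 0.0, 97.2]
wrist_force: [0.4, 0.6, 1.6]
opening: 0.0851
grasp_force: 0.0
```

Emit:
play_rows(increments=[{"slide": [-35, 8, 3], "angular": [0, 0, 7.83], "claw": 1}, {"slide": [-34, 13, 3], "angular": [0, 0, 7.83], "claw": 1}, {"slide": [-32, 18, 3], "angular": [0, 0, 7.83], "claw": 1}, {"slide": [-30, 22, 2], "angular": [0, 0, 7.83], "claw": 1}, {"slide": [-26, 25, 3], "angular": [0, 0, 7.83], "claw": 1}, {"slide": [-23, 29, 3], "angular": [0, 0, 7.83], "claw": 1}, {"slide": [-18, 31, 2], "angular": [0, 0, 7.83], "claw": 1}, {"slide": [-14, 34, 3], "angular": [0, 0, 7.83], "claw": 1}])

```text
time: 1.7
ee_pos: [0.3907, -0.0326, 0.1706]
tcp_rot: [180.0, -0.0, 34.5]
wrist_force: [0.4, 0.1, -0.4]
opening: 0.0855
grasp_force: 0.0
```

Emit:
play_rows(increments=[{"slide": [-9, 36, 3], "angular": [0, 0, 7.83], "claw": 1}, {"slide": [-4, 36, 2], "angular": [0, 0, 7.83], "claw": 1}, {"slide": [1, 37, 3], "angular": [0, 0, 7.83], "claw": 1}, {"slide": [5, 36, 3], "angular": [0, 0, 7.83], "claw": 1}, {"slide": [0, 0, 0], "angular": [0, 0, 0], "claw": 1}])

```text
time: 2.2
ee_pos: [0.442, -0.1715, 0.1582]
tcp_rot: [-180.0, 0.1, 3.1]
wrist_force: [-1.1, 0.2, 0.2]
opening: 0.0853
grasp_force: 0.0
```

Run:
```python
from plan import *
o=bot.get_obs(); print(o["time"],o["ee_pos"],o["tcp_rot"],P(o["ee_pos"]))
rows([*W(-118,-200),.036],3.5,6)
```

```text
2.2 [ 0.44197397 -0.17146043  0.1582292 ] [-1.79994146e+02  9.77648130e-02  3.09697066e+00] [-118.14698411 -203.12659644]
[{"slide": [0.0, -1.0, 20.0], "angular": [-0.0, 0.02, -0.07], "claw": 1}, {"slide": [0.0, -0.0, 21.0], "angular": [-0.0, 0.02, -0.07], "claw": 1}, {"slide": [0.0, -1.0, 20.0], "angular": [-0.0, 0.02, -0.07], "claw": 1}, {"slide": [0.0, -0.0, 20.0], "angular": [-0.0, 0.02, -0.07], "claw": 1}, {"slide": [0.0, -1.0, 21.0], "angular": [-0.0, 0.02, -0.07], "claw": 1}, {"slide": [0.0, -0.0, 20.0], "angular": [-0.0, 0.02, -0.07], "claw": 1}]
```

Emit:
play_rows(increments=[{"slide": [0, -1, 21], "angular": [0, 0, -0.1], "claw": 1}, {"slide": [0, 0, 21], "angular": [0, 0, -0.1], "claw": 1}, {"slide": [0, -1, 20], "angular": [0, 0, -0.1], "claw": 1}, {"slide": [0, 0, 20], "angular": [0, 0, -0.1], "claw": 1}, {"slide": [0, -1, 20], "angular": [0, 0, 0], "claw": 1}, {"slide": [0, 0, 20], "angular": [0, 0, 0], "claw": 1}, {"slide": [5, 0, 0], "angular": [0, 0, 0], "claw": 1}, {"slide": [5, 0, 0], "angular": [0, 0, 0], "claw": 1}])

```text
time: 3.0
ee_pos: [0.4516, -0.1644, 0.0381]
tcp_rot: [-180.0, 0.0, 4.0]
wrist_force: [1.0, -0.5, 0.5]
opening: 0.0855
grasp_force: 0.0
```

Emit:
play_rows(increments=[{"slide": [4, 0, 0], "angular": [0, 0, 0], "claw": 1}, {"slide": [4, 0, 0], "angular": [0, 0, 0], "claw": 1}, {"slide": [4, 0, 0], "angular": [0, 0, 0], "claw": 1}, {"slide": [4, 0, 0], "angular": [0, 0, 0], "claw": 1}])

```text
time: 3.4
ee_pos: [0.4679, -0.1638, 0.038]
tcp_rot: [180.0, -0.0, 3.9]
wrist_force: [-0.2, 1.0, -1.1]
opening: 0.0855
grasp_force: 0.0
```

Emit:
play_rows(increments=[{"slide": [4, 0, 0], "angular": [0, 0, 0], "claw": 1}, {"slide": [4, 0, 0], "angular": [0, 0, 0], "claw": 1}, {"slide": [4, 0, 0], "angular": [0, 0, 0], "claw": 1}, {"slide": [4, 0, 0], "angular": [0, 0, 0], "claw": 1}])

```text
time: 3.8
ee_pos: [0.4836, -0.1626, 0.0377]
tcp_rot: [-180.0, 0.0, 3.9]
wrist_force: [-0.5, 0.3, -0.4]
opening: 0.0853
grasp_force: 0.0
```

Run:
```python
from plan import *
o=bot.get_obs(); print(o["time"],o["ee_pos"],o["tcp_rot"],P(o["ee_pos"]),o["wrist_force"])
im=bot.camera("top"); a=im[105:255,265:405,::-1]; im2=bot.camera("scene"); b=im2[130:280,250:390,::-1]
cv2.imwrite("pics/s1.png",cv2.resize(np.hstack([a,b]),None,fx=2.8,fy=2.8,interpolation=cv2.INTER_CUBIC))
```

```text
3.8 [ 0.48364247 -0.1626383   0.0376619 ] [-1.79999911e+02  5.22413045e-03  3.92679843e+00] [ -76.01761868 -196.86472284] [-0.52349135  0.32661886 -0.43581893]
```

View pics/s1.png

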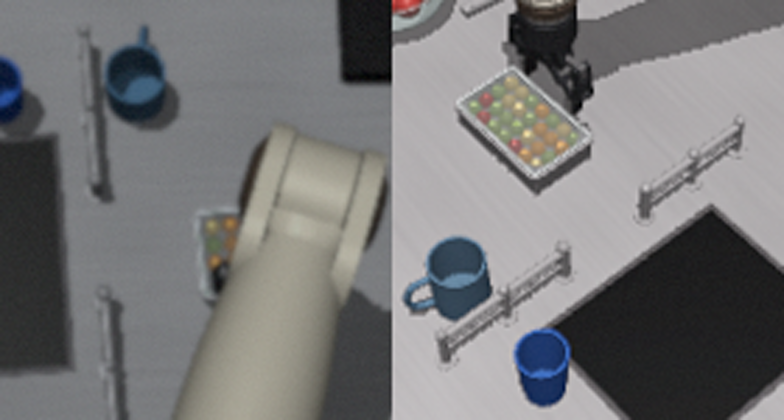

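Scene half: pan rim corners at about (457,103),(512,68),(590,135),(537,178), unchanged from before. The right fingertip is near (578,108), still clear of the rim, so I'm checking the projection of the known fingertip position.

```bash
python3 - <<'E'
from plan import *
import bot_dummy if False else None
E
python3 - <<'E'
from plan import *
o=bot.get_obs(); p=o["ee_pos"]; R=Ro.from_euler("xyz",o["tcp_rot"],degrees=True)
L=np.array([[x,y,z] for y in(-.057,-.043,.043,.057) for x in(-.011,.011) for z in (.006,)])
for n,u0,v0,off in(("scene",250,130,392),):
    uv=proj(n,p+R.apply(L)); print(np.c_[L*1000,(uv-[u0,v0]+.5)*2.8-.5+[off,0]].round(0))
# gripper-out pan side edge on scene
im=bot.camera("scene"); cv2.imwrite("pics/s2.png",cv2.resize(im[130:210,250:350,::-1],None,fx=8,fy=7,interpolation=cv2.INTER_CUBIC)[:600])
E
```

```text
[[-11. -57.   6. 587. 129.]
 [ 11. -57.   6. 574. 137.]
 [-11. -43.   6. 580. 122.]
 [ 11. -43.   6. 567. 131.]
 [-11.  43.   6. 539.  86.]
 [ 11.  43.   6. 527.  94.]
 [-11.  57.   6. 533.  80.]
 [ 11.  57.   6. 521.  88.]]  File "<stdin>", line 2
    import bot_dummy if False else None
                     ^^
SyntaxError: invalid syntax
```

View pics/s2.png

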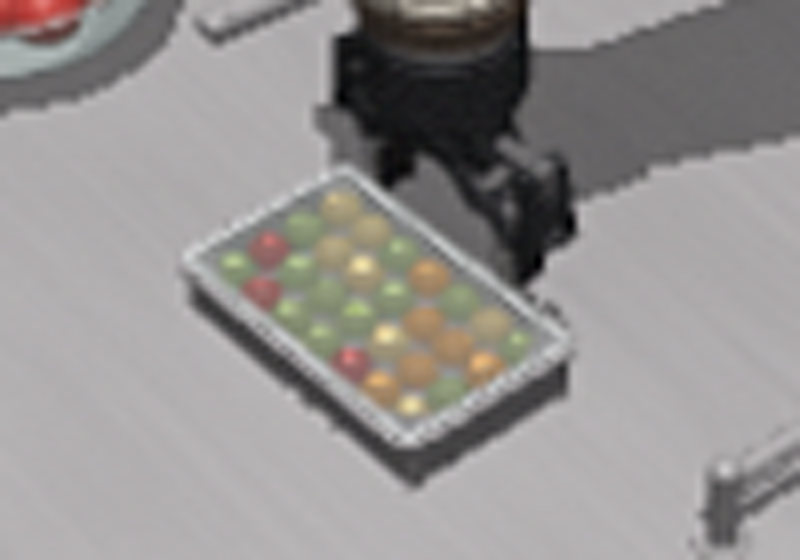

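The fingertip is hidden behind the pan's near rim (around (530,285) in this view), so contact is near. Pushing on in small steps.

Emit:
play_rows(increments=[{"slide": [3, 0, 0], "angular": [0, 0, 0], "claw": 1}, {"slide": [3, 0, 0], "angular": [0, 0, 0.1], "claw": 1}, {"slide": [3, 0, 0], "angular": [0, 0, 0.1], "claw": 1}, {"slide": [3, 0, 0], "angular": [0, 0, 0.1], "claw": 1}])

```text
time: 4.35
ee_pos: [0.4956, -0.1618, 0.0377]
tcp_rot: [-180.0, -0.0, 3.6]
wrist_force: [0.6, 0.0, -0.1]
opening: 0.085
grasp_force: 0.0
```

Run:
```python
from plan import *
o=bot.get_obs(); print(o["time"],P(o["ee_pos"]),o["tcp_rot"],o["wrist_force"])
im=bot.camera("scene"); cv2.imwrite("pics/s3_full.png",im[:,:,::-1])
# image registration of pan top patch versus the first frame
a=cv2.imread("pics/scene0.png"); b=im[:,:,::-1].copy()
t=a[165:185,285:308]; r=cv2.matchTemplate(b[145:205,265:330],t,cv2.TM_CCOEFF_NORMED); k=np.unravel_index(r.argmax(),r.shape); print("shift px du,dv",k[1]+265-285,k[0]+145-165,r.max())
print(np.round(proj("scene",[[.545,-.16,.046]])-proj("scene",[[.535,-.16,.046]]),1),"per +10mm x")
```

```text
4.35 [ -64.04736952 -196.76760464] [-1.79999235e+02 -1.73420550e-03  3.62168679e+00] [ 0.55351032  0.04339754 -0.13330966]
shift px du,dv 0 0 0.989374
[[-2.2  1.3]] per +10mm x
```

Run:
```python
import cv2
b=cv2.imread("pics/s3_full.png"); cv2.imwrite("pics/s3.png",cv2.resize(b[120:205,265:355],None,fx=7,fy=7,interpolation=cv2.INTER_CUBIC))
```

```text
(no output)
```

View pics/s3.png

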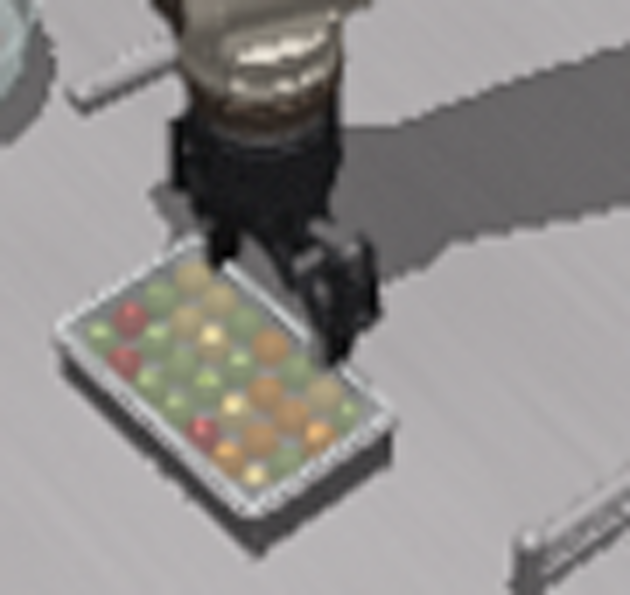

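The fingertip at (340,355) now overlaps the rim in front, so the open fingers appear to be passing above the pan. Solving for the tip height.

Run:
```python
from plan import *
o=bot.get_obs(); p=o["ee_pos"]; R=Ro.from_euler("xyz",o["tcp_rot"],degrees=True)
for y in(-.043,-.057):
  for x in (-.011,.011):
    for z in(.006,-.013,-.03):
      w=p+R.apply([x,y,z]); print(x,y,w.round(3),((proj("scene",w)-[265,120]+.5)*7-.5).round())
```

```text
-0.011 -0.043 [ 0.482 -0.12   0.032] [[348. 389.]]
-0.011 -0.043 [ 0.482 -0.12   0.051] [[347. 366.]]
-0.011 -0.043 [ 0.482 -0.12   0.068] [[346. 346.]]
0.011 -0.043 [ 0.504 -0.118  0.032] [[316. 410.]]
0.011 -0.043 [ 0.504 -0.118  0.051] [[315. 387.]]
0.011 -0.043 [ 0.504 -0.118  0.068] [[314. 367.]]
-0.011 -0.057 [ 0.481 -0.106  0.032] [[364. 404.]]
-0.011 -0.057 [ 0.481 -0.106  0.051] [[364. 382.]]
-0.011 -0.057 [ 0.481 -0.106  0.068] [[363. 361.]]
0.011 -0.057 [ 0.503 -0.104  0.032] [[333. 425.]]
0.011 -0.057 [ 0.503 -0.104  0.051] [[332. 403.]]
0.011 -0.057 [ 0.503 -0.104  0.068] [[331. 383.]]
```

The fingertips passed above the lid (no force, no pan movement), so opened they stand higher than I assumed. I'll back off, partly close and go lower, watching the force.

Emit:
play_rows(increments=[{"slide": [-15, 0, 0], "angular": [0, 0, 0.1], "claw": 1}, {"slide": [-18, 0, 0], "angular": [0, 0, 0], "claw": 1}, {"slide": [-18, 0, 0], "angular": [0, 0, 0], "claw": 0}, {"slide": [-3, -2, 0], "angular": [0, 0, 0], "claw": 0}, {"slide": [0, 0, 3], "angular": [0, 0, 0], "claw": 0}, {"slide": [0, 0, 3], "angular": [0, 0, 0], "claw": 0}, {"slide": [0, 0, 2], "angular": [0, 0, 0], "claw": 0}, {"slide": [0, 0, 0], "angular": [0, 0, 0], "claw": 0}])

```text
time: 5.2
ee_pos: [0.4414, -0.1631, 0.0291]
tcp_rot: [-180.0, 0.0, 3.5]
wrist_force: [0.1, -0.5, -0.7]
opening: 0.0425
grasp_force: 0.0
```

Run:
```python
from plan import *
o=bot.get_obs(); print(o["time"],P(o["ee_pos"]),o["ee_pos"],o["tcp_rot"],o["wrist_force"],o["opening"])
b=bot.camera("scene")[:,:,::-1]; p=o["ee_pos"]; R=Ro.from_euler("xyz",o["tcp_rot"],degrees=True)
def f(w): return tuple(int(v) for v in ((proj("scene",w)[0]-[265,100]+.5)*6-.5).round())
c=cv2.resize(b[100:200,265:365],None,fx=6,fy=6,interpolation=cv2.INTER_CUBIC)
for y in(-.03,.03):
  for z,col in((.019,(0,0,255)),(0,(0,255,0)),(-.02,(255,0,0))):
    cv2.line(c,f(p+R.apply([-.011,y,z])),f(p+R.apply([.011,y,z])),col,1)
cv2.imwrite("pics/s4.png",c)
```

```text
5.2 [-118.18506956 -194.70165519] [ 0.44142162 -0.16305352  0.02907435] [-1.79977329e+02  4.68376108e-02  3.54332468e+00] [ 0.06564944 -0.45916236 -0.72998587] 0.04250717311746305
```

View pics/s4.png

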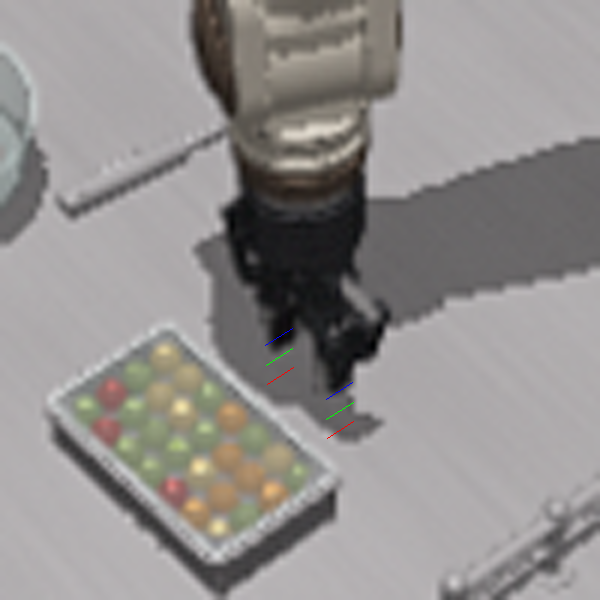

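The overlay shows the fingertips at the blue mark, about z ≈ 0.048, roughly 35–40 mm higher than the reported pose implies (the shadow gap agrees). I'll descend about 28 mm, watching the vertical force.

Emit:
play_rows(increments=[{"slide": [0, 0, 5], "angular": [0, 0, 0], "claw": 0}, {"slide": [0, 0, 5], "angular": [0, 0, 0], "claw": 0}, {"slide": [0, 0, 4], "angular": [0, 0, 0], "claw": 0}])

```text
time: 5.55
ee_pos: [0.4412, -0.1631, 0.0151]
tcp_rot: [-180.0, 0.0, 3.5]
wrist_force: [0.6, 0.2, 0.3]
opening: 0.0429
grasp_force: 0.0
```

Emit:
play_rows(increments=[{"slide": [0, 0, 3], "angular": [0, 0, 0], "claw": 0}, {"slide": [0, 0, 2], "angular": [0, 0, 0], "claw": 0}, {"slide": [0, 0, 0], "angular": [0, 0, 0], "claw": 0}])

```text
time: 5.85
ee_pos: [0.4411, -0.1631, 0.0104]
tcp_rot: [-180.0, 0.0, 3.5]
wrist_force: [-0.9, 0.2, -0.4]
opening: 0.0426
grasp_force: 0.0
```

Run:
```python
from plan import *
o=bot.get_obs(); print(o["time"],o["ee_pos"],o["wrist_force"],o["opening"],o["q"].round(2))
```

```text
5.85 [ 0.44112963 -0.16313964  0.01036653] [-0.88375306  0.21249111 -0.37589711] 0.04263893852139111 [-20.3   -4.8  -22.28  72.55   0.   156.18]
```

Emit:
play_rows(increments=[{"slide": [0, 0, 3], "angular": [0, 0, 0], "claw": 0}, {"slide": [0, 0, 3], "angular": [0, 0, 0], "claw": 0}, {"slide": [0, 0, 2], "angular": [0, 0, 0], "claw": 0}, {"slide": [0, 0, 0], "angular": [0, 0, 0], "claw": 0}])

```text
time: 6.25
ee_pos: [0.4411, -0.1631, 0.0023]
tcp_rot: [-180.0, 0.0, 3.5]
wrist_force: [-0.0, -0.1, -1.2]
opening: 0.0431
grasp_force: 0.0
```

Emit:
play_rows(increments=[{"slide": [5, 0, 0], "angular": [0, 0, 0], "claw": 0}, {"slide": [5, 0, 0], "angular": [0, 0, 0], "claw": 0}, {"slide": [4, 0, 0], "angular": [0, 0, 0], "claw": 0}, {"slide": [4, 0, 0], "angular": [0, 0, 0], "claw": 0}, {"slide": [4, 0, 0], "angular": [0, 0, 0], "claw": 0}, {"slide": [4, 0, 0], "angular": [0, 0, 0], "claw": 0}, {"slide": [4, 0, 0], "angular": [0, 0, 0], "claw": 0}, {"slide": [4, 0, 0], "angular": [0, 0, 0], "claw": 0}])

```text
time: 7.05
ee_pos: [0.4745, -0.161, 0.0025]
tcp_rot: [-180.0, 0.1, 3.5]
wrist_force: [-6.2, 0.4, 3.1]
opening: 0.0426
grasp_force: 3.0
```

```bash
cat > shift.py <<'E'
from plan import *
def shift(save=None):
    o=bot.get_obs(); im=bot.camera("scene")[:,:,::-1].copy()
    if save: cv2.imwrite(save,im)
    print(o["time"],P(o["ee_pos"]).round(1),o["ee_pos"].round(4),o["tcp_rot"].round(2),o["wrist_force"].round(1))
    a=cv2.imread("pics/scene0.png"); t=a[160:186,284:309]
    r=cv2.matchTemplate(im[140:330,255:420],t,cv2.TM_CCOEFF_NORMED); k=np.unravel_index(r.argmax(),r.shape)
    uv=np.array([k[1]+255-284,k[0]+140-160]); c=np.array([296.,172.])
    d=(back("scene",c+uv,.05)-back("scene",c,.05))[0]*1000; print("px",uv,"world mm",d.round(1),"score",r.max().round(3))
E
python3 -c "from shift import *; shift()"
```

```text
7.05 [ -85.1 -194.6] [ 0.4745 -0.161   0.0025] [-1.7998e+02  1.3000e-01  3.5200e+00] [-6.2  0.4  3.1]
px [-2  1] world mm [ 8.7 -0.6] score 0.48
```

Contact now (6 N). Continue the side push.

Emit:
play_rows(increments=[{"slide": [3, 0, 0], "angular": [0, 0, 0], "claw": 0}, {"slide": [3, 0, 0], "angular": [0, 0, 0], "claw": 0}, {"slide": [3, 0, 0], "angular": [0, 0, 0], "claw": 0}, {"slide": [3, 0, 0], "angular": [0, 0, 0], "claw": 0}, {"slide": [3, 0, 0], "angular": [0, 0, 0], "claw": 0}, {"slide": [3, 0, 0], "angular": [0, 0, 0], "claw": 0}, {"slide": [2, 0, 0], "angular": [0, 0, 0], "claw": 0}, {"slide": [0, 0, 0], "angular": [0, 0, 0], "claw": 0}])

```text
time: 7.9
ee_pos: [0.4949, -0.1598, 0.0025]
tcp_rot: [-180.0, 0.1, 3.5]
wrist_force: [-4.5, 0.4, 0.9]
opening: 0.0428
grasp_force: 1.7
```

Emit:
play_rows(increments=[{"slide": [-10, 0, 0], "angular": [0, 0, 0], "claw": 0}, {"slide": [-10, 0, -20], "angular": [0, 0, 0], "claw": 0}, {"slide": [-10, 0, -40], "angular": [0, 0, -8], "claw": 0}, {"slide": [-20, 0, -30], "angular": [0, 0, -8], "claw": 0}, {"slide": [-30, 0, 0], "angular": [0, 0, -8], "claw": 0}, {"slide": [-30, 0, 0], "angular": [0, 0, -8], "claw": 0}, {"slide": [-10, 0, 0], "angular": [0, 0, -8], "claw": 0}, {"slide": [0, 0, 0], "angular": [0, 0, 0], "claw": 0}])

```text
time: 8.7
ee_pos: [0.3817, -0.196, 0.0931]
tcp_rot: [179.9, -0.0, 43.6]
wrist_force: [0.7, -0.1, -0.1]
opening: 0.0428
grasp_force: 0.0
```

```bash
python3 -c "
from shift import *; shift('pics/a_scene.png')
t=bot.camera('top')[:,:,::-1].copy(); cv2.imwrite('pics/a_top.png',t)
s=cv2.imread('pics/a_scene.png')
A=cv2.resize(t[140:230,290:400],None,fx=3.6,fy=3.6,interpolation=cv2.INTER_CUBIC)
B=cv2.resize(s[140:230,245:355],None,fx=3.6,fy=3.6,interpolation=cv2.INTER_CUBIC)
cv2.imwrite('pics/a.png',np.hstack([A,B]))"
```

```text
8.7 [-179.8 -223.9] [ 0.3817 -0.196   0.0931] [ 1.7992e+02 -4.0000e-02  4.3560e+01] [ 0.7 -0.1 -0.1]
px [-6  4] world mm [28.7  2.2] score 0.869
```

View pics/a.png

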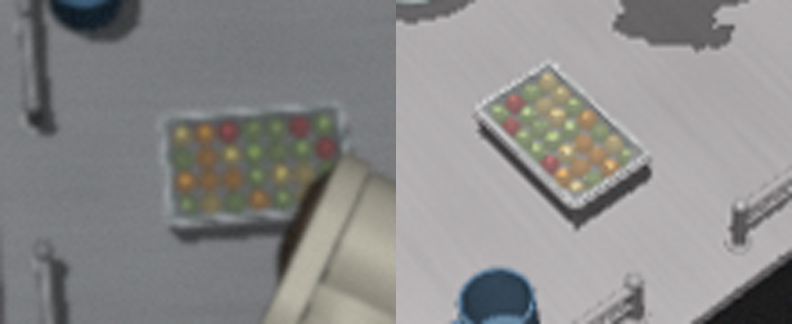

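Run:
```python
from fit import *
import plan
t=lambda p:full(p,290,140,3.6); s=lambda p:full(np.array(p)-[396,0],245,140,3.6)
R=lambda z,a=.0525,b=.0865:np.array([[a,b,z],[a,-b,z],[-a,-b,z],[-a,b,z]])
for nm,o in (("both",[("top",R(.046)[[0,1,3]],t([(163,120),(340,108),(172,218)])),("scene",R(.046),s([(578,205),(478,108),(552,65),(650,158)]))]),):
    p,r=fit(o,[.55,-.16,.05]); print(nm,p,np.degrees(p[2]),plan.P(p),r)
# sub-pixel registration of pan pixels old->new in both views
def ecc(n,box,new):
    a=cv2.cvtColor(cv2.imread(f"pics/{n}0.png"),6).astype(np.float32); b=cv2.cvtColor(cv2.imread(new),6).astype(np.float32)
    u0,v0,u1,v1=box; T=a[v0:v1,u0:u1]; M=np.float32([[1,0,u0],[0,1,v0]])
    g=INIT[n]; M[:,2]+=g
    cc,M=cv2.findTransformECC(T,b,M,cv2.MOTION_AFFINE,(3,200,1e-6),None,3)
    return cc,M
INIT={"top":[0,-9],"scene":[-6,4]}
for n,box in(("top",(336,178,365,210)),("scene",(282,160,312,186))):
    cc,M=ecc(n,box,f"pics/a_{n}.png"); c=np.array([(box[2]-box[0])/2,(box[3]-box[1])/2]); 
    P0=[c,c+[8,0],c+[0,8]]; A=back(n,[p+[box[0],box[1]] for p in P0],.048); B=back(n,[M[:,:2]@p+M[:,2] for p in P0],.048)
    ang=lambda i:np.degrees(np.arctan2(*(B[i]-B[0])[::-1])-np.arctan2(*(A[i]-A[0])[::-1]))
    print(n,cc,"shift mm",(B[0]-A[0])*1000,"rot",ang(1),ang(2))
```

```text
both [ 0.55821274 -0.1607173   0.05489744] 3.1453916974160196 [  -1.46917148 -199.49971427] [-1.8 -0.8  0.9 -1.2 -1.8  2.9 -0.9  0.6 -1.3 -0.7  0.2 -2.5  1.7 -1.3]
top 0.9641041791189093 shift mm [28.04159474  0.9575905 ] rot -0.6322612649153537 -2.182822115144583
scene 0.9718578845344793 shift mm [26.87791261  0.87918546] rot -1.4863563269236966 -1.611680153783658
```

Run:
```python
from fit import *
import plan
t=lambda p:full(p,205,105); s=lambda p:full(p,230,140); t2=lambda p:full(p,290,140,3.6); s2=lambda p:full(np.array(p)-[396,0],245,140,3.6)
for l,n,uv,z in(("near top T","top",t([(388,417)]),.066),("near top T2","top",t2([(43,247)]),.066),("near top S","scene",s([(441,232)]),.066),("near foot S","scene",s([(440,269)]),0),("near foot S2","scene",s2([(739,245)]),0),("far foot S","scene",s([(329,352)]),0),("far top S","scene",s([(325,313)]),.066),("far top S2","scene",s2([(633,282)]),.066),("far foot T","top",t([(378,274)]),0)):
    print(l,plan.P(back(n,uv,z)[0]).round(1))
from plan import *
w=W(0.5,-199.5-88-11-25); print("goal",w,np.hypot(*w)); 
p,R=rows([*W(-110,-330),.093],93.5,6,claw=0.2); print(); p,R=rows([*w,.093],93.5,4,claw=.2,start=(p,R))
print(); rows([*w,.002],93.5,6,claw=.2,start=(p,R)); f=W(93,-430); print(back("top",[[461,190]],.04))
```

```text
near top T [-67.6  -0.8]
near top T2 [-65.6  -0.8]
near top S [-60.9   5.3]
near foot S [-65.5   1.2]
near foot S2 [-63.8   4.6]
far foot S [68.4  3.8]
far top S [71.   4.4]
far top S2 [72.3  3.8]
far foot T [69.   0.5]
goal [ 0.56774827 -0.28436608] 0.6349820211552448
[{"slide": [-3.0, 21.0, -0.0], "angular": [0.01, -0.0, -8.37], "claw": 0.2}, {"slide": [-5.0, 20.0, -0.0], "angular": [0.01, -0.0, -8.37], "claw": 0.2}, {"slide": [-9.0, 20.0, -0.0], "angular": [0.01, -0.0, -8.37], "claw": 0.2}, {"slide": [-11.0, 18.0, -0.0], "angular": [0.01, -0.0, -8.37], "claw": 0.2}, {"slide": [-14.0, 16.0, -0.0], "angular": [0.01, -0.0, -8.37], "claw": 0.2}, {"slide": [-15.0, 14.0, -0.0], "angular": [0.01, -0.0, -8.37], "claw": 0.2}]

[{"slide": [2.0, 28.0, -0.0], "angular": [0.0, -0.0, -0.01], "claw": 0.2}, {"slide": [1.0, 27.0, -0.0], "angular": [0.0, -0.0, -0.01], "claw": 0.2}, {"slide": [2.0, 28.0, -0.0], "angular": [0.0, -0.0, -0.01], "claw": 0.2}, {"slide": [1.0, 27.0, -0.0], "angular": [0.0, -0.0, -0.01], "claw": 0.2}]

[{"slide": [0.0, 0.0, 15.0], "angular": [0.0, -0.0, 0.0], "claw": 0.2}, {"slide": [0.0, 0.0, 15.0], "angular": [0.0, -0.0, 0.0], "claw": 0.2}, {"slide": [0.0, 0.0, 15.0], "angular": [0.0, -0.0, 0.0], "claw": 0.2}, {"slide": [0.0, 0.0, 16.0], "angular": [0.0, -0.0, 0.0], "claw": 0.2}, {"slide": [0.0, 0.0, 15.0], "angular": [0.0, -0.0, 0.0], "claw": 0.2}, {"slide": [0.0, 0.0, 15.0], "angular": [0.0, -0.0, 0.0], "claw": 0.2}]
[[ 0.53899688 -0.49332212]]
```

Opening centre is about +2 mm in my frame and the pan about 0 to +2, within the 6 mm clearance. Going round behind the pan, above it.

Emit:
play_rows(increments=[{"slide": [-3, 21, 0], "angular": [0, 0, -8.37], "claw": 0.2}, {"slide": [-5, 20, 0], "angular": [0, 0, -8.37], "claw": 0.2}, {"slide": [-9, 20, 0], "angular": [0, 0, -8.37], "claw": 0.2}, {"slide": [-11, 18, 0], "angular": [0, 0, -8.37], "claw": 0.2}, {"slide": [-14, 16, 0], "angular": [0, 0, -8.37], "claw": 0.2}, {"slide": [-15, 14, 0], "angular": [0, 0, -8.37], "claw": 0.2}])

```text
time: 9.4
ee_pos: [0.4597, -0.297, 0.0922]
tcp_rot: [-180.0, -0.0, 93.9]
wrist_force: [0.9, 0.1, -0.6]
opening: 0.0512
grasp_force: 0.0
```

Emit:
play_rows(increments=[{"slide": [2, 28, 0], "angular": [0, 0, 0], "claw": 0.2}, {"slide": [1, 27, 0], "angular": [0, 0, 0], "claw": 0.2}, {"slide": [2, 28, 0], "angular": [0, 0, 0], "claw": 0.2}, {"slide": [1, 27, 0], "angular": [0, 0, 0], "claw": 0.2}, {"slide": [0, 0, 0], "angular": [0, 0, 0], "claw": 0.2}])

```text
time: 9.9
ee_pos: [0.5709, -0.2822, 0.0911]
tcp_rot: [-180.0, -0.0, 93.7]
wrist_force: [-1.0, -0.3, -0.6]
opening: 0.0514
grasp_force: 0.0
```

Run:
```python
from plan import *
o=bot.get_obs(); print(o["time"],P(o["ee_pos"]),o["tcp_rot"],o["opening"])
rows([*W(1.5,-325),.002],93.5,6,claw=.2)
```

```text
9.9 [   3.77335398 -321.53213363] [-1.79994069e+02 -4.17897487e-02  9.36818086e+01] 0.05135868486403366
[{"slide": [-1.0, -0.0, 15.0], "angular": [-0.0, -0.01, 0.03], "claw": 0.2}, {"slide": [-0.0, -1.0, 15.0], "angular": [-0.0, -0.01, 0.03], "claw": 0.2}, {"slide": [-1.0, -0.0, 15.0], "angular": [-0.0, -0.01, 0.03], "claw": 0.2}, {"slide": [-0.0, -1.0, 14.0], "angular": [-0.0, -0.01, 0.03], "claw": 0.2}, {"slide": [-1.0, 0.0, 15.0], "angular": [-0.0, -0.01, 0.03], "claw": 0.2}, {"slide": [-0.0, -0.0, 15.0], "angular": [-0.0, -0.01, 0.03], "claw": 0.2}]
```

Emit:
play_rows(increments=[{"slide": [-1, 0, 15], "angular": [0, 0, 0.1], "claw": 0.2}, {"slide": [0, -1, 15], "angular": [0, 0, 0.1], "claw": 0.2}, {"slide": [-1, 0, 15], "angular": [0, 0, 0], "claw": 0.2}, {"slide": [0, -1, 14], "angular": [0, 0, 0], "claw": 0.2}, {"slide": [-1, 0, 15], "angular": [0, 0, 0], "claw": 0.2}, {"slide": [0, 0, 14], "angular": [0, 0, 0], "claw": 0.2}, {"slide": [6, 0, 1], "angular": [0, 0, 0], "claw": 0.2}, {"slide": [6, 0, 0], "angular": [0, 0, 0], "claw": 0.2}])

```text
time: 10.7
ee_pos: [0.565, -0.2743, 0.0033]
tcp_rot: [-180.0, -0.0, 93.5]
wrist_force: [0.3, 0.8, 0.2]
opening: 0.0512
grasp_force: 0.0
```

Emit:
play_rows(increments=[{"slide": [4, 0, 0], "angular": [0, 0, 0], "claw": 0.2}, {"slide": [4, 0, 0], "angular": [0, 0, 0], "claw": 0.2}, {"slide": [4, 0, 0], "angular": [0, 0, 0], "claw": 0.2}, {"slide": [4, 0, 0], "angular": [0, 0, 0], "claw": 0.2}, {"slide": [4, 0, 0], "angular": [0, 0, 0], "claw": 0.2}, {"slide": [5, 0, 0], "angular": [0, 0, 0], "claw": 0.2}, {"slide": [5, 0, 0], "angular": [0, 0, 0], "claw": 0.2}, {"slide": [5, 0, 0], "angular": [0, 0, 0], "claw": 0.2}])

```text
time: 11.5
ee_pos: [0.5634, -0.2404, 0.0042]
tcp_rot: [180.0, 0.1, 93.5]
wrist_force: [-0.1, -4.5, 2.0]
opening: 0.0513
grasp_force: 2.5
```

```bash
python3 -c "from shift import *; shift('pics/b_scene.png')"
```

```text
11.5 [  -1.2 -279.3] [ 0.5634 -0.2404  0.0042] [1.7995e+02 9.0000e-02 9.3510e+01] [-0.1 -4.5  2. ]
px [-2  7] world mm [24.9 22.8] score 0.844
```

Emit:
play_rows(increments=[{"slide": [6, 0, 1], "angular": [0, 0, 0], "claw": 0.2}, {"slide": [6, 0, 0], "angular": [0, 0, 0], "claw": 0.2}, {"slide": [6, 0, 0], "angular": [0, 0, 0], "claw": 0.2}, {"slide": [6, 0, 0], "angular": [0, 0, 0], "claw": 0.2}, {"slide": [6, 0, 0], "angular": [0, 0, 0], "claw": 0.2}, {"slide": [6, 0, 0], "angular": [0, 0, 0], "claw": 0.2}, {"slide": [6, 0, 0], "angular": [0, 0, 0], "claw": 0.2}, {"slide": [6, 0, 0], "angular": [0, 0, 0], "claw": 0.2}])

```text
time: 12.35
ee_pos: [0.5608, -0.1929, 0.0037]
tcp_rot: [179.9, 0.1, 93.5]
wrist_force: [-0.0, -6.6, 5.1]
opening: 0.0511
grasp_force: 3.5
```

Emit:
play_rows(increments=[{"slide": [6, 0, 0], "angular": [0, 0, 0], "claw": 0.2}, {"slide": [6, 0, 0], "angular": [0, 0, 0], "claw": 0.2}, {"slide": [5, 0, 0], "angular": [0, 0, 0], "claw": 0.2}, {"slide": [4, 0, 0], "angular": [0, 0, 0], "claw": 0.2}, {"slide": [0, 0, 0], "angular": [0, 0, 0], "claw": 0.2}])

```text
time: 12.85
ee_pos: [0.5594, -0.1713, 0.0035]
tcp_rot: [179.9, 0.1, 93.5]
wrist_force: [1.3, -4.4, 3.1]
opening: 0.051
grasp_force: 1.9
```

Run:
```python
from shift import *
shift('pics/c_scene.png'); s=cv2.imread('pics/c_scene.png')
t=bot.camera("top")[:,:,::-1].copy()
A=cv2.resize(t[150:220,285:345],None,fx=6.5,fy=6.5,interpolation=cv2.INTER_CUBIC)
B=cv2.resize(s[155:225,268:328],None,fx=6.5,fy=6.5,interpolation=cv2.INTER_CUBIC)
cv2.imwrite("pics/c.png",np.hstack([A,B]))
```

```text
12.85 [  -0.9 -210.1] [ 0.5594 -0.1713  0.0035] [1.7991e+02 7.0000e-02 9.3550e+01] [ 1.3 -4.4  3.1]
px [ 9 18] world mm [22.2 88.7] score 0.865
```

View pics/c.png

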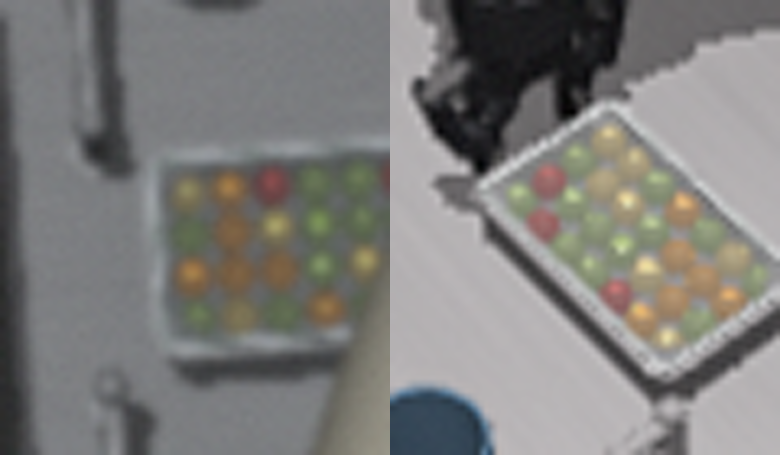

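Last picture: top half shows the pan's front rim corners at about (150,158) and (163,348), far post foot near (103,155), near post top (110,385).

Run:
```python
from fit import *
import plan
t=lambda p:full(p,285,150,6.5); s=lambda p:full(np.array(p)-[390,0],268,155,6.5)
for l,n,uv,z in(("far front T","top",(149,157),.046),("near front T","top",(164,350),.046),("far edge T","top",(320,146),.046),("near edge T","top",(330,340),.046),("near post T","top",(110,383),.066),("far post foot T","top",(103,158),0),
 ("far front S","scene",(662,376),.046),("far rear S","scene",(477,187),.046),("near rear S","scene",(608,102),.046),("far post top S","scene",(670,408),.066)):
    print(l,plan.P(back(n,(t if n=="top" else s)([uv]),z)[0]).round(1))
# pan position by sub-pixel registration against first frame (translation+affine)
a=cv2.cvtColor(cv2.imread("pics/scene0.png"),6).astype(np.float32); b=cv2.cvtColor(cv2.imread("pics/c_scene.png"),6).astype(np.float32)
u0,v0,u1,v1=282,160,312,186; M=np.float32([[1,0,u0+9],[0,1,v0+18]])
cc,M=cv2.findTransformECC(a[v0:v1,u0:u1],b,M,cv2.MOTION_AFFINE,(3,300,1e-6),None,3)
w=[]
for c in([15.,13],[23,13],[15,21]):
    c=np.array(c); w.append((back("scene",c+[u0,v0],.048)[0],back("scene",M[:,:2]@c+M[:,2],.048)[0]))
A=np.array(w); d=A[0,1]-A[0,0]; an=[np.degrees(np.arctan2(*(A[i,1]-A[0,1])[::-1])-np.arctan2(*(A[i,0]-A[0,0])[::-1])) for i in(1,2)]
print(cc,d*1000,an, "centre~",plan.P(np.array([.535,-.1612])+d))
```

```text
far front T [ 52.8 -28.1]
near front T [-47.9 -28.3]
far edge T [  51.7 -115.6]
near edge T [ -49.4 -112.2]
near post T [-66.4  -0.5]
far post foot T [66.  -3.7]
far front S [ 52.4 -27. ]
far rear S [  49.8 -194.8]
near rear S [ -45.2 -194.8]
far post top S [70.2  2.3]
0.9713307605137789 [21.61567355 88.93677252] [np.float64(-0.9931813105060247), np.float64(-1.2557904824854937)] centre~ [   2.33673771 -111.11313029]
```

Well centred (within about 2 mm). Through the opening.

Emit:
play_rows(increments=[{"slide": [4, 0, 0], "angular": [0, 0, 0], "claw": 0.2}, {"slide": [5, 0, 0], "angular": [0, 0, 0], "claw": 0.2}, {"slide": [5, 0, 0], "angular": [0, 0, 0], "claw": 0.2}, {"slide": [5, 0, 0], "angular": [0, 0, 0], "claw": 0.2}, {"slide": [5, 0, 0], "angular": [0, 0, 0], "claw": 0.2}, {"slide": [5, 0, 0], "angular": [0, 0, 0], "claw": 0.2}, {"slide": [5, 0, 0], "angular": [0, 0, 0], "claw": 0.2}, {"slide": [5, 0, 0], "angular": [0, 0, 0], "claw": 0.2}])

```text
time: 13.75
ee_pos: [0.5567, -0.1328, 0.0031]
tcp_rot: [180.0, 0.1, 93.5]
wrist_force: [0.2, -7.4, 4.9]
opening: 0.0511
grasp_force: 3.5
```

Emit:
play_rows(increments=[{"slide": [5, 0, 0], "angular": [0, 0, 0], "claw": 0.2}, {"slide": [5, 0, 0], "angular": [0, 0, 0], "claw": 0.2}, {"slide": [5, 0, 0], "angular": [0, 0, 0], "claw": 0.2}, {"slide": [5, 0, 0], "angular": [0, 0, 0], "claw": 0.2}, {"slide": [4, 0, 0], "angular": [0, 0, 0], "claw": 0.2}])

```text
time: 14.25
ee_pos: [0.5551, -0.1087, 0.0031]
tcp_rot: [180.0, 0.1, 93.5]
wrist_force: [0.7, -8.0, 4.4]
opening: 0.0514
grasp_force: 3.6
```

```bash
cat > trk.py <<'E'
from shift import *
def trk(new):
    im=bot.camera("scene")[:,:,::-1].copy(); cv2.imwrite(new,im); o=bot.get_obs()
    a=cv2.cvtColor(cv2.imread("pics/c_scene.png"),6).astype(np.float32); b=cv2.cvtColor(im,6).astype(np.float32)
    u0,v0,u1,v1=285,175,320,205; dy=P(o["ee_pos"])[1]+210.1  # template in c_scene, guess from TCP travel
    c0=np.array([17.,15]); X=np.append(W(*(P(back("scene",c0+[u0,v0],.048)[0])+[0,dy])),.048)
    M=np.float32([[1,0,0],[0,1,0]]); M[:,2]=proj("scene",X)[0]-c0
    cc,M=cv2.findTransformECC(a[v0:v1,u0:u1],b,M,cv2.MOTION_AFFINE,(3,500,1e-6),None,3)
    A=np.array([(P(back("scene",c+[u0,v0],.048)[0]),P(back("scene",M[:,:2]@c+M[:,2],.048)[0])) for c in c0+np.array([[0,0],[9,0],[0,9]])])
    an=[np.degrees(np.arctan2(*(A[i,1]-A[0,1])[::-1])-np.arctan2(*(A[i,0]-A[0,0])[::-1])) for i in(1,2)]
    print(o["time"],"TCP",P(o["ee_pos"]).round(1),o["ee_pos"][2].round(4),o["tcp_rot"].round(2),o["wrist_force"].round(1))
    print("cc",round(cc,3),"dpan since c",(A[0,1]-A[0,0]).round(1),"rot",np.round(an,2))
E
python3 -c "from trk import *; trk('pics/d_scene.png')"
```

```text
14.3 TCP [  -1.4 -146.9] 0.0031 [1.7997e+02 5.0000e-02 9.3530e+01] [ 0.6 -4.6  3.7]
cc 0.985 dpan since c [-0.4 62.4] rot [ 0.71 -0.18]
```

Emit:
play_rows(increments=[{"slide": [5, 0, 0], "angular": [0, 0, 0], "claw": 0.2}, {"slide": [6, 0, 0], "angular": [0, 0, 0], "claw": 0.2}, {"slide": [6, 0, 0], "angular": [0, 0, 0], "claw": 0.2}, {"slide": [6, 0, 0], "angular": [0, 0, 0], "claw": 0.2}, {"slide": [6, 0, 0], "angular": [0, 0, 0], "claw": 0.2}, {"slide": [6, 0, 0], "angular": [0, 0, 0], "claw": 0.2}, {"slide": [6, 0, 0], "angular": [0, 0, 0], "claw": 0.2}, {"slide": [6, 0, 0], "angular": [0, 0, 0], "claw": 0.2}])

```text
time: 15.1
ee_pos: [0.5522, -0.0618, 0.0031]
tcp_rot: [180.0, 0.1, 93.5]
wrist_force: [0.6, -7.1, 5.3]
opening: 0.0512
grasp_force: 3.6
```

Emit:
play_rows(increments=[{"slide": [6, 0, 0], "angular": [0, 0, 0], "claw": 0.2}, {"slide": [6, 0, 0], "angular": [0, 0, 0], "claw": 0.2}, {"slide": [6, 0, 0], "angular": [0, 0, 0], "claw": 0.2}, {"slide": [6, 0, 0], "angular": [0, 0, 0], "claw": 0.2}, {"slide": [6, 0, 0], "angular": [0, 0, 0], "claw": 0.2}, {"slide": [6, 0, 0], "angular": [0, 0, 0], "claw": 0.2}, {"slide": [6, 0, 0], "angular": [0, 0, 0], "claw": 0.2}, {"slide": [4, 0, 0], "angular": [0, 0, 0], "claw": 0.2}])

```text
time: 15.9
ee_pos: [0.5493, -0.0158, 0.0031]
tcp_rot: [180.0, 0.1, 93.5]
wrist_force: [0.8, -7.0, 4.9]
opening: 0.0513
grasp_force: 3.7
```

```bash
python3 -c "from trk import *; trk('pics/e_scene.png')"
```

```text
15.95 TCP [ -1.6 -53.8] 0.003 [1.7999e+02 5.0000e-02 9.3540e+01] [ 1.3 -4.7  3.8]
cc 0.849 dpan since c [1.000e-01 1.571e+02] rot [-1.14  0.2 ]
```

Emit:
play_rows(increments=[{"slide": [5, 0, 0], "angular": [0, 0, 0], "claw": 0.2}, {"slide": [6, 0, 0], "angular": [0, 0, 0], "claw": 0.2}, {"slide": [6, 0, 0], "angular": [0, 0, 0], "claw": 0.2}, {"slide": [6, 0, 0], "angular": [0, 0, 0], "claw": 0.2}, {"slide": [6, 0, 0], "angular": [0, 0, 0], "claw": 0.2}, {"slide": [6, 0, 0], "angular": [0, 0, 0], "claw": 0.2}, {"slide": [6, 0, 0], "angular": [0, 0, 0], "claw": 0.2}, {"slide": [6, 0, 0], "angular": [0, 0, 0], "claw": 0.2}])

```text
time: 16.75
ee_pos: [0.5463, 0.031, 0.0029]
tcp_rot: [180.0, 0.1, 93.5]
wrist_force: [0.5, -8.6, 4.7]
opening: 0.0512
grasp_force: 3.7
```

Emit:
play_rows(increments=[{"slide": [6, 0, 0], "angular": [0, 0, 0], "claw": 0.2}, {"slide": [6, 0, 0], "angular": [0, 0, 0], "claw": 0.2}, {"slide": [6, 0, 0], "angular": [0, 0, 0], "claw": 0.2}, {"slide": [6, 0, 0], "angular": [0, 0, 0], "claw": 0.2}, {"slide": [6, 0, 0], "angular": [0, 0, 0], "claw": 0.2}, {"slide": [6, 0, 0], "angular": [0, 0, 0], "claw": 0.2}, {"slide": [6, 0, 0], "angular": [0, 0, 0], "claw": 0.2}, {"slide": [6, 0, 0], "angular": [0, 0, 0], "claw": 0.2}])

```text
time: 17.55
ee_pos: [0.5433, 0.0788, 0.0029]
tcp_rot: [-180.0, 0.1, 93.5]
wrist_force: [0.1, -7.7, 5.5]
opening: 0.0513
grasp_force: 3.8
```

Emit:
play_rows(increments=[{"slide": [6, 0, 0], "angular": [0, 0, 0], "claw": 0.2}, {"slide": [5, 0, 0], "angular": [0, 0, 0], "claw": 0.2}, {"slide": [4, 0, 0], "angular": [0, 0, 0], "claw": 0.2}, {"slide": [3, 0, 0], "angular": [0, 0, 0], "claw": 0.2}, {"slide": [2, 0, 0], "angular": [0, 0, 0], "claw": 0.2}, {"slide": [1, 0, 0], "angular": [0, 0, 0], "claw": 0.2}, {"slide": [0, 0, 0], "angular": [0, 0, 0], "claw": 0.2}])

```text
time: 18.25
ee_pos: [0.5419, 0.0998, 0.0029]
tcp_rot: [-180.0, 0.1, 93.5]
wrist_force: [0.8, -6.4, 4.0]
opening: 0.0515
grasp_force: 3.2
```

```bash
python3 -c "from trk import *; trk('pics/f_scene.png')"
```

```text
Traceback (most recent call last):
  File "trk.py", line 8, in trk
    cc,M=cv2.findTransformECC(a[v0:v1,u0:u1],b,M,cv2.MOTION_AFFINE,(3,500,1e-6),None,3)
         ~~~~~~~~~~~~~~~~~~~~^^^^^^^^^^^^^^^^^^^^^^^^^^^^^^^^^^^^^^^^^^^^^^^^^^^^^^^^^^
cv2.error: OpenCV(4.12.0) /io/opencv/modules/video/src/ecc.cpp:589: error: (-7:Iterations do not converge) The algorithm stopped before its convergence. The correlation is going to be minimized. Images may be uncorrelated or non-overlapped in function 'findTransformECC'
```

Emit:
play_rows(increments=[{"slide": [2, 0, 0], "angular": [0, 0, 0], "claw": 0.2}, {"slide": [2, 0, 0], "angular": [0, 0, 0], "claw": 0.2}, {"slide": [1, 0, 0], "angular": [0, 0, 0], "claw": 0.2}, {"slide": [0, 0, 0], "angular": [0, 0, 0], "claw": 0.2}, {"slide": [-5, 0, 0], "angular": [0, 0, 0], "claw": 0.2}, {"slide": [-10, 0, 0], "angular": [0, 0, 0], "claw": 0.2}, {"slide": [-15, 0, 0], "angular": [0, 0, 0], "claw": 0.2}, {"slide": [0, 0, -30], "angular": [0, 0, 0], "claw": 0.2}])

```text
time: 19.1
ee_pos: [0.5408, 0.0731, 0.0289]
tcp_rot: [-179.6, 0.0, 93.5]
wrist_force: [-0.5, -0.5, -0.7]
opening: 0.0515
grasp_force: 0.0
```

Emit:
play_rows(increments=[{"slide": [0, 0, -45], "angular": [0, 0, 0], "claw": 0.2}, {"slide": [0, 0, -45], "angular": [0, 0, 0], "claw": 0.2}, {"slide": [-30, 0, -30], "angular": [0, 0, 0], "claw": 0.2}, {"slide": [-40, -20, 0], "angular": [0, 0, 0], "claw": 0.2}, {"slide": [-45, -20, 0], "angular": [0, 0, 0], "claw": 0.2}, {"slide": [-45, -20, 0], "angular": [0, 0, 0], "claw": 0.2}, {"slide": [-45, -20, 0], "angular": [0, 0, 0], "claw": 0.2}, {"slide": [0, 0, 0], "angular": [0, 0, 0], "claw": 0.2}])

```text
time: 19.9
ee_pos: [0.474, -0.1392, 0.1527]
tcp_rot: [-180.0, 0.0, 93.2]
wrist_force: [-0.3, 0.6, 0.6]
opening: 0.0513
grasp_force: 0.0
```

Run:
```python
from plan import *
o=bot.get_obs(); print(o["time"],o["ee_pos"])
def rep(n,im,seed,z):
    q=np.array([W(x,y) for x,y in((-132,57),(132,57),(132,275),(-132,275))])
    m=np.zeros(im.shape[:2],np.uint8); cv2.fillPoly(m,[proj(n,np.c_[q,np.zeros(4)]).round().astype(np.int32)],1)
    g=im.max(2); m&=(g>85).astype(np.uint8); m=cv2.morphologyEx(m,cv2.MORPH_CLOSE,np.ones((5,5)))
    k,l,s,c=cv2.connectedComponentsWithStats(m); i=1+s[1:,4].argmax()
    pts=np.argwhere(l==i)[:,::-1]; w=np.array([P(x) for x in back(n,pts,z)],np.float32)
    r=cv2.minAreaRect(w); print(n,s[i],r,cv2.boxPoints(r).round())
im={n:bot.camera(n) for n in("top","scene")}
for n in im: cv2.imwrite(f"pics/end_{n}.png",im[n][:,:,::-1]); rep(n,im[n],0,.046)
# what else moved: differences outside pan/robot
a=cv2.imread("pics/scene0.png").astype(int); d=(np.abs(a-im["scene"][:,:,::-1]).max(2)>40).astype(np.uint8)
k,l,s,c=cv2.connectedComponentsWithStats(cv2.morphologyEx(d,cv2.MORPH_OPEN,np.ones((3,3)))); print(s[1:][s[1:,4]>30])
```

```text
19.9 [ 0.47401887 -0.13916644  0.15268424]
top [ 223  176   56   37 1793] ((1.2223281860351562, 165.3671875), (111.88554382324219, 179.5912322998047), 0.477711021900177) [[-55. 255.]
 [-54.  75.]
 [ 58.  76.]
 [ 56. 256.]]
scene [ 330  216   58   51 1550] ((0.6251029968261719, 166.88067626953125), (111.48213195800781, 180.02255249023438), 0.08140727877616882) [[-55. 257.]
 [-55.  77.]
 [ 56.  77.]
 [ 56. 257.]]
[[ 314    0  142   56 4308]
 [ 505    0   31   23  351]
 [ 285   12   45   30  639]
 [ 456   20    5   12   46]
 [ 319   22    6    7   32]
 [ 489   23  144  109 5270]
 [ 287   40    7    7   42]
 [ 299   47   28   25  431]
 [ 480   62   11    5   33]
 [ 279   72  126  116 4637]
 [ 410   87   13   13   83]
 [ 424   94   18   15  146]
 [ 453   97    6   10   37]
 [ 556   96   31   41  893]
 [ 415  101   15   21  144]
 [ 464  101   22   14  185]
 [ 406  108   15   27  209]
 [ 432  113   48   48  975]
 [ 477  114   12    9   78]
 [ 399  133   19   17  132]
 [ 576  136   25   20  183]
 [ 539  139   28   24  227]
 [ 420  148   17   28  188]
 [ 512  148   80   84 2508]
 [ 440  167   63   91 2211]
 [ 283  180   12   12   53]
 [ 297  183   24   16  120]
 [ 330  216   58   51 1572]]
```

Both views put the pan at about (1, 166) mm in the pass frame, less than 0.5° off straight and well inside the plate. No image change shows at any of the other items.

```bash
python3 -c "from workcell import bot; print(bot.job_done())"
```

```text
the job is handed in; nothing more can be done
None
```

The pan stands wholly on the chilled plate, within about 2 mm of its centre and under 0.5° off straight by both cameras; nothing else moved in the images, and the job was handed in at about 20 s.

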